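# Unlatch the barred case and face the tin forward

## Task

Open the small wooden case with brass bars on the stove cover: turn the black wing knob on its lid a quarter turn clockwise (seen from above) to release the latch, then swing the lid right up and back, past upright, so that it stays open. Then, leaving the tin standing on its little turntable in the case, turn it round until the front of its label (the green panel) faces squarely out of the case's front. Leave the other things where they are.

Things in the scene. Friction and masses are not known exactly. Their poses are not given: they have to be found in the camera images.
- case: Ventilated larder case, fixed: wooden frame with thin upright brass bars (27 mm apart) on all four sides, 170 mm (own x, front to back) x 190 mm (own y) x 80 mm high, walls 8 mm. Origin: centre of its underside, which stands on the wooden stove cover at height 0.071 m. Own -x is the front (latch side), roughly toward the robot; own +z up. Inside only a low turntable, centred.
- lid (a joint): Lid hinge, rad: 0 shut; grows as the front edge swings up and back, stop at 1.95. While latched it does not open. Released, its spring pops it up by itself within about a second to somewhere between 0.4 and 1.0 rad; from there it is balanced and stays wherever it is left, so it must be pushed on (about 0.1 N m), for instance at its front edge with a fingertip.
- lid_hinge (a point): Middle of the lid's hinge axis, at the case's back top edge: 85 mm behind the case's origin (own +x) and 80 mm above it. The axis is parallel to the case's y. The point's axes are those of the case.
- lid_edge (a point): Middle of the lid's front edge, half-way through its thickness, 178 mm from the hinge; moves with the lid. The lid: wooden frame with brass bars, 178 mm front to back x 196 mm wide x 12 mm thick, overhanging the case's front by 8 mm; 0.25 kg.
- knob (a joint): Latch knob, rad: 0 latched (wing parallel to the case's y), grows clockwise seen from above, stop at 1.57 (wing parallel to the case's x). The lid is released from about 1.2. Turns against about 0.04 N m of friction and stays where it is left.
- knob_mid (a point): Centre of the wing of the black latch knob, half-way up it, on the turning axis (upright while the lid is shut), 44 mm behind the lid's front edge. The wing is a bar 72 mm long, 11 mm wide and 22 mm high, from 8 to 30 mm above the lid's top; hub 26 mm across. A red line marks one half (toward the case's +y when latched). The point's y axis runs along the wing.
- stand (a point): Centre of the turntable's top inside the case: on the case's own z axis, 14 mm above the case's underside. The turntable turns freely without end (about 0.01 N m); its disc is 98 mm across with a rim 5 mm high, 46 mm from its centre, that keeps the tin in place.
- tin_top (a point): Centre of the flat top of the tin, 40 mm above its foot. Loose food tin, 86 mm across, 40 mm high, about 0.2 kg, standing on the turntable; its top lies 54 mm above the case's underside, 26 mm below the case's open rim. Light pressure with a fingertip near the edge of its top, moved round the centre, turns tin and turntable together.
- tin_label (a point): Middle of the front of the tin's label (green name panel with text under it, tomatoes just beside it), half-way up, 43 mm from the tin's axis. The point's own -x axis points outward there: the label faces the front when it points along the case's -x. The ring pull on the tin's top lies 80 degrees round from it, so with the label at the front the ring pull is at the case's +y (left) side.
- pepper_mill: Bystander: dark wooden pepper mill, 58 mm across, 130 mm high; origin under its centre.
- rice_jar: Bystander: glass clip jar, 84x72x106 mm; origin under its centre.
- mug: Bystander: white mug with green dots, 90x122x105 mm; origin under its centre.
- lemon_a: Bystander: lemon, 56x84x55 mm; origin under its centre.
- lemon_b: Bystander: lemon, 57x84x54 mm; origin under its centre.
- ramekin: Bystander: white ramekin, 78 mm across, 40 mm high; origin under its centre.
- egg_timer: Bystander: blue and white kitchen timer, 68 mm across, 57 mm high; origin under its centre.

How it is judged:
On the way, in this order (a step that is already met when the one before it is completed fails the run):
1. the latch knob is turned its quarter turn clockwise (value of joint knob above 1.1 rad), for 0.1 s.
2. the lid is swung up past upright (value of joint lid above 1.6 rad), for 0.2 s.
3. the front of the tin's label faces out of the case's front (x of tin_label in the frame of case below -0.035 m and angle between the x axis of tin_label and the x axis of case, either way round below 0.35 rad), for 0.2 s.
At the end, for the whole second after the job is handed in: The lid stays open past upright (more than 1.6 rad), the tin stands upright on the turntable in the case (centre within 8 mm) and at rest, and the front of its label (the green panel) faces the case's front within 0.35 rad (20 degrees) (all of step 3 and value of joint lid above 1.6 rad and horizontal distance between tin_top and stand below 0.008 m and angle between tin_top's own z axis and vertical below 0.06 rad and z of tin_top in the frame of case below 0.058 m and angular speed of tin below 0.1 rad/s and velocity of joint lid below 0.1 rad/s); the robot touches nothing.
It fails at once if a bystander is moved more than 3 cm (distance of any of pepper_mill, rice_jar, mug, lemon_a, lemon_b, ramekin, egg_timer from where it was at the start of the episode above 0.03 m).
It fails at once if the tin is lifted off its turntable (z of tin_top in the frame of case above 0.068 m).
It also fails if it takes over 64 s, if anything falls off the work surface, if the arm or the gripper's body presses on something with over 40 N, if the wrist force passes 120 N, or if a joint passes its speed limit or range.

## Robot

A 7-joint arm with a two-finger parallel gripper is mounted at the origin on a cart in front of the work surface, level with it; the furniture and walls round the work are solid. World frame = base frame: x ahead of the robot, y to its left, z up, the work surface at z = 0. Lengths are in m, angles in rad, forces in N, time in s.
With the tool pointing down it reaches from about 0.4 to 0.85 m from the base axis. Payload 10.4 kg.
Tool frame: the origin (TCP) lies on the centre line of the jaws, within the pads' length; the fingertips stand 8 mm ahead of it and the grasp point (between the pads) lies 11 mm behind it (r.finger_overhang is the distance from the TCP to the fingertips, in m); z points along the fingers, y is the line along which they close (so a half turn about z gives the same grasp; the last joint's range is limited). The gripper opens to 87 mm and grips with 3 to 60 N. Pads are 19 mm wide; open, the fingers measure 117 mm over their backs; the gripper's body (75 mm by 190 mm) begins 51 mm behind the grasp point.
Start: joints at [-1.353, 0.332, -0.065, 1.46, 0.022, 1.35, -0.088], TCP at [0.149, 0.607, 0.208] pointing down, gripper open.
Joint ranges: [-2.6, 2.6], [-0.5, 2.12], [-1.47, 1.34], [0.16, 2.42], [-1.27, 4.41], [0.06, 2.06], [-2.6, 2.6]. Speed limits (rad/s): [2.22, 2.22, 2.79, 2.79, 3.14, 3.14, 3.14].

## Interface

Orientations are given as a unit quaternion [x, y, z, w].
In Python, from bench import r, vision gives the robot as it stands.
- The arm moves only by the tool drive_tool, never from a script. Its argument "series" is a list of rows, each a list of 2 entries, a list of its own where there are three numbers: the shift along the world's x, y, z in cm, then the turn about the world's z in degrees. A call has exactly 10 rows; each row shifts and turns the commanded pose from where the row before left it; what a row does not reach is not made up. A row lasts 1/8 s, in which the tool goes at most 62.5 mm and 10.7 degrees, less where a joint would pass 70% of its speed; a pose out of reach is approached as far as the arm can. A call with a gripper value outside its range is refused whole. "hand" is the closure, from 0 (fully open) to 1 (shut), set as the call begins (left out, the last holds). The fingers move at their own pace and stop on an object; "newtons" is the grip in N (left out, the last holds). Time passes only in rows, so rows that do not move let the fingers close, or fill a call up. It gives the time, the measured TCP pose, the force, the opening and the grip force at its end, in the units of the state.
- r.read_state(): the state, without advancing time (a new reading comes with each control period).
- vision.camera(name): name is "side" or "top"; returns a dict with "color" (420x560x3 uint8, red, green, blue), "intrinsics" (3x3 intrinsics, pixels), "R" (3x3) and "t" (3): a world point X has camera coordinates R X + t. Camera axes: x right, y down, z forward; pixel columns grow to the right and rows downward; lengths in m; the calibration is good to about 2 mm. A picture is of the moment at which its call begins. There is no depth.
- r.close_job(): hands the job in; it is judged then, once.
The state is a dict: "time": time; "joint_positions": joint angles; "joint_vel": joint speeds; "joint_torque": joint torques, N m; "ee_pos": TCP position; "eef_rot": TCP orientation; "ft_force": force on the tool from outside, world axes, zero at the start; "torque": the same for the moment, N m; "width": finger opening in m; "grip_force": force on a finger pad.
Only numpy, scipy, OpenCV 4.12 (cv2) and the standard library are available. Lean on these libraries where they do the work, as an engineer would, in place of code of your own. Each camera call takes 0.05 s, during which the arm holds its last target. There are 200 camera calls.

## Working session

There is one attempt and no reset: what is moved stays moved. The work goes in short steps, Python scripts to look and compute and a tool call to move; the robot and the scene stay as the last step left them, time stands still between calls to the robot, and variables do not carry over. Pictures are saved under pics/ and viewed, at most 10 in all, crops included, and the job is handed in when it is done.

Besides the shell and the picture viewer there is one more tool, called after "Emit:" as a command line: name --argument value ..., lists and objects as JSON in quotes. drive_tool: Moves the arm, as the interface text tells. Its arguments: {"type":"object","properties":{"series":{"type":"array"},"hand":{"type":"number"},"newtons":{"type":"number"}},"required":["series"]}

```bash
mkdir -p pics; cat > h.py <<'E'
import numpy as np, cv2
from bench import r, vision
def snap(n,f):
    c=vision.camera(n); cv2.imwrite('pics/'+f,c['color'][:,:,::-1]); np.savez('pics/'+f[:-4]+'.npz',**c); return c
def ray(c,u,v,z):
    d=c['R'].T@np.linalg.inv(c['intrinsics'])@np.array([u,v,1.]); o=-c['R'].T@c['t']
    return o+d*(z-o[2])/d[2]
def proj(c,X):
    p=c['intrinsics']@(c['R']@np.array(X)+c['t']); return p[:2]/p[2]
E
python3 - <<'E'
from h import *
for n in('top','side'):
    c=snap(n,n+'0.png'); print(n,-c['R'].T@c['t'],c['R'][2])
s=r.read_state(); print(s['time'],s['ee_pos'],s['eef_rot'],r.finger_overhang)
E
```

```text
top [0.53438508 0.01086871 1.34443226] [ 0.0721858  -0.00497074 -0.99737882]
side [ 0.16105529 -0.71672942  1.2902648 ] [ 0.31757231  0.51368955 -0.79703882]
0.1 [0.14897015 0.60660698 0.20683823] [ 1.20097144e-01  9.92761935e-01 -6.44064200e-04 -3.38273921e-05] 0.008
```

View pics/top0.png

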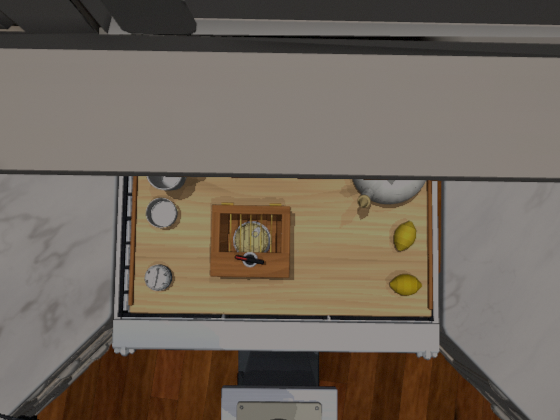

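View pics/side0.png

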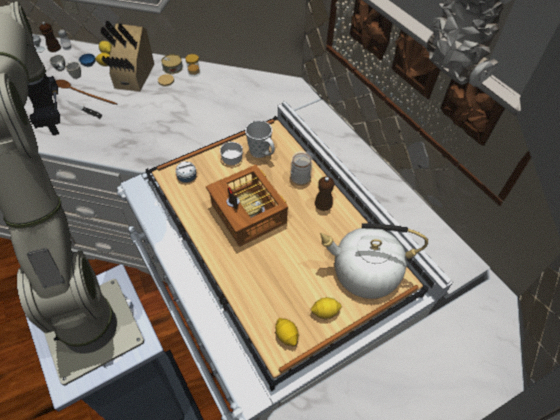

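```bash
python3 - <<'E'
from h import *
c=dict(np.load('pics/top0.npz')); im=c['color'][:,:,::-1]
cr=cv2.resize(im[195:290,195:305],None,fx=6,fy=6,interpolation=cv2.INTER_CUBIC); cv2.imwrite('pics/crop.png',cr)
hsv=cv2.cvtColor(im,cv2.COLOR_BGR2HSV)
m=((hsv[...,0]<10)&(hsv[...,1]>120)&(hsv[...,2]>60)).astype(np.uint8)
n,l,st,ce=cv2.connectedComponentsWithStats(m)
for s,k in zip(st,ce):
    if s[4]>300 and 195<k[0]<305: print(s,k)
for p in[(212,205),(291,206),(210,277),(290,278)]: print(p,ray(c,*p,0.163))
for p in[(236,258),(264,262),(250,260)]: print(p,ray(c,*p,0.193))
print(proj(c,[.6,.1,.163]),proj(c,[.61,.1,.163]))
E
```

```text
[     0      0    560    420 235164] [279.50471586 209.48669439]
(212, 205) [0.63908046 0.1761148  0.163     ]
(291, 206) [ 0.63951065 -0.02022123  0.163     ]
(210, 277) [0.46138981 0.17662939 0.163     ]
(290, 278) [ 0.46170039 -0.02003896  0.163     ]
(236, 258) [0.50944884 0.11113604 0.193     ]
(264, 262) [0.50083722 0.04370763 0.193     ]
(250, 260) [0.50514249 0.07741762 0.193     ]
[242.32375039 221.15274226] [242.40507226 217.12876692]
```

View pics/crop.png

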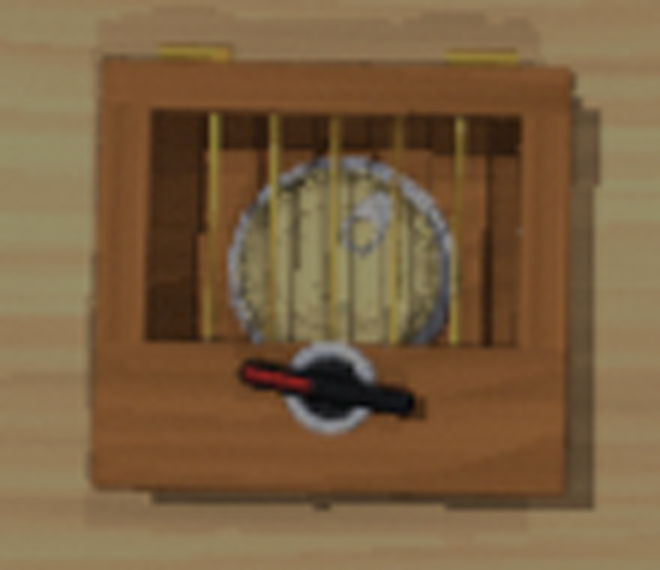

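The case sits square to the world (yaw about -1°), centred near (0.557, 0.078). The wing centre is near (0.508, 0.079). The wing lies about 10° clockwise of latched, with its red half toward +y, and the ring pull is up-right of the tin's centre.

Emit:
drive_tool --series '[[[3,-4.4,0.4],-8.7],[[3,-4.4,0.4],-8.7],[[3,-4.4,0.4],-8.7],[[3,-4.4,0.4],-8.7],[[3,-4.4,0.4],-8.7],[[3,-4.4,0.4],-8.7],[[3,-4.4,0.4],-8.7],[[3,-4.4,0.4],-8.7],[[3,-4.4,0.4],-8.7],[[3,-4.4,0.4],-8.7]]' --hand 0.4 --newtons 20

```text
time: 1.35
ee_pos: [0.4496, 0.1654, 0.2476]
eef_rot: [0.772, 0.636, 0.0, -0.0]
ft_force: [1.5, 0.2, -0.1]
width: 0.0521
grip_force: 0.0
```

Emit:
drive_tool --series '[[[1.9,-2.9,-0.5],0],[[1.9,-2.9,-0.5],0],[[2.0,-2.8,-0.5],0],[[0,0,-1],0],[[0,0,-1],0],[[0,0,-1],0],[[0,0,-1],0],[[0,0,-1],0],[[0,0,0],0],[[0,0,0],0]]'

```text
time: 2.6
ee_pos: [0.5072, 0.081, 0.1828]
eef_rot: [0.771, 0.637, 0.0, 0.0]
ft_force: [0.3, -0.3, -0.1]
width: 0.0521
grip_force: 0.0
```

```bash
python3 - <<'E'
from h import *
s=r.read_state(); print(s['ee_pos'],s['eef_rot'],s['ft_force'])
a=snap('top','t1.png')['color'][:,:,::-1][195:290,195:305]; c=snap('side','s1.png')
b=c['color'][:,:,::-1][130:260,180:310]
f=lambda x,k:cv2.resize(x,None,fx=k,fy=k,interpolation=cv2.INTER_CUBIC)
a=f(a,3.5);b=f(b,3.5);H=max(len(a),len(b))
p=lambda x:cv2.copyMakeBorder(x,0,H-len(x),0,0,0)
cv2.imwrite('pics/c1.png',np.hstack([p(a),p(b)])[:600,:840][:, :800]); 
E
```

```text
[0.50717902 0.08102335 0.18282933] [7.70504771e-01 6.37434196e-01 1.88378579e-04 8.73311159e-05] [ 0.33403841 -0.29988211 -0.0879658 ]
```

View pics/c1.png

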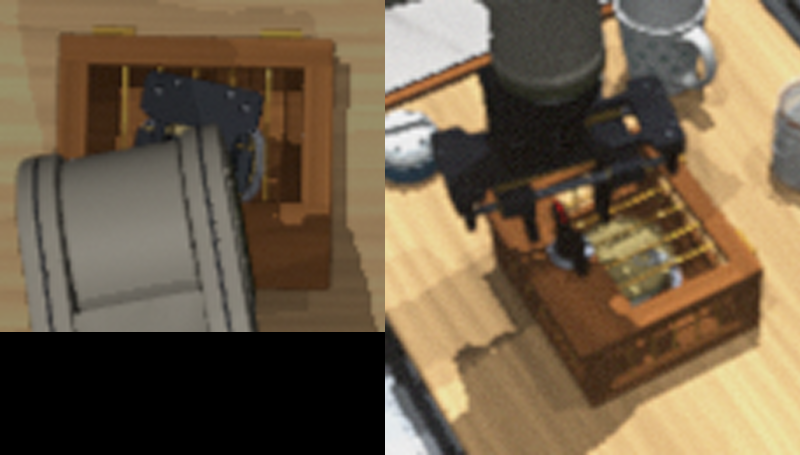

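The fingers straddle the wing, front and back, so I'll close them.

Emit:
drive_tool --series '[[[0,-0.2,0],0],[[0,0,0],0],[[0,0,0],0],[[0,0,0],0],[[0,0,0],0],[[0,0,0],0],[[0,0,0],0],[[0,0,0],0],[[0,0,0],0],[[0,0,0],0]]' --hand 1 --newtons 20

```text
time: 3.95
ee_pos: [0.507, 0.079, 0.1826]
eef_rot: [0.771, 0.637, 0.0, 0.0]
ft_force: [0.7, -0.8, 0.6]
width: 0.0003
grip_force: 0.0
```

```bash
python3 - <<'E'
from h import *
s=r.read_state(); print(s['width'],s['ee_pos'])
T=dict(np.load('pics/top0.npz'));S=dict(np.load('pics/side0.npz'))
def red(c,x0,x1,y0,y1):
    h=cv2.cvtColor(c['color'],cv2.COLOR_RGB2HSV)[y0:y1,x0:x1].astype(int)
    m=((h[...,0]<6)|(h[...,0]>170))&(h[...,1]>150)&(h[...,2]>40); y,x=np.nonzero(m); return x.mean()+x0,y.mean()+y0,len(x)
rt=red(T,230,270,250,270); rs=red(S,220,250,180,215); print(rt,rs)
def tri(a,b):
    P=[c['intrinsics']@np.c_[c['R'],c['t']] for c in(T,S)]
    X=cv2.triangulatePoints(P[0],P[1],np.array(a[:2]),np.array(b[:2])); return (X[:3]/X[3]).ravel()
print(tri(rt,rs))
for z in(.15,.163,.182,.193): print(z,proj(S,[.508,.079,z]),proj(S,[.642,-.019,z]),proj(S,[.465,-.019,z]))
c=S['color'][:,:,::-1][160:250,195:295]; cv2.imwrite('pics/c2.png',cv2.resize(c,None,fx=6,fy=6,interpolation=cv2.INTER_CUBIC))
E
```

```text
0.00033811809216169065 [0.50704403 0.07896741 0.18258445]
(np.float64(240.69230769230768), np.float64(257.8076923076923), 26) (np.float64(230.07692307692307), np.float64(190.84615384615384), 13)
[0.51110197 0.0996302  0.18875126]
0.15 [232.83778793 203.94464554] [288.0347417  208.00733848] [235.8006414  233.50828321]
0.163 [232.56645279 201.31491443] [288.16763514 205.39294351] [235.53915907 230.98053741]
0.182 [232.16267308 197.40155439] [288.36541648 201.50201741] [235.14970913 227.21573054]
0.193 [231.92489465 195.09704881] [288.48189731 199.21050556] [234.92018301 224.99690488]
```

View pics/c2.png

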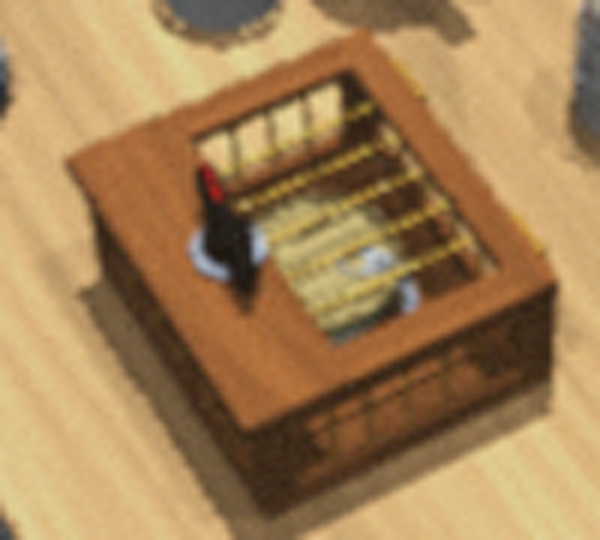

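```bash
python3 - <<'E'
from h import *
c=snap('side','s2.png')
b=c['color'][:,:,::-1][150:250,180:310]
cv2.imwrite('pics/c3.png',cv2.resize(b,None,fx=6,fy=6,interpolation=cv2.INTER_CUBIC)[:, :780])
s=r.read_state();print(s['width'],s['grip_force'])
E
```

```text
0.0002108778971473301 0.0
```

View pics/c3.png

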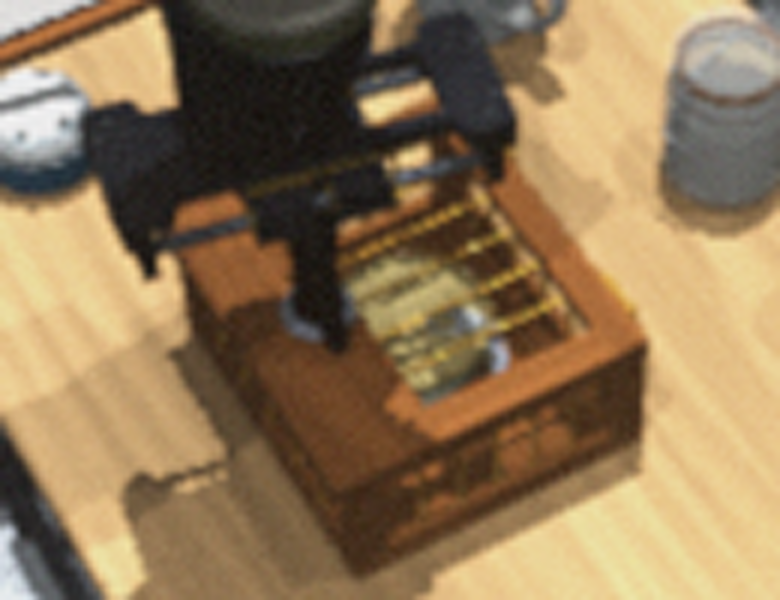

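The fingers shut above the wing. I'll open them, go lower and close again.

Emit:
drive_tool --series '[[[0,0,0],0],[[0,0,0],0],[[0,0,0],0],[[0,0,0],0],[[0,0,-0.2],0],[[0,0,-0.2],0],[[0,0,-0.2],0],[[0,0,-0.2],0],[[0,0,0],0],[[0,0,0],0]]' --hand 0.5

```text
time: 5.25
ee_pos: [0.5071, 0.079, 0.1746]
eef_rot: [0.77, 0.637, 0.0, 0.0]
ft_force: [0.5, 0.4, -0.6]
width: 0.0435
grip_force: 0.0
```

Emit:
drive_tool --series '[[[0,0,0],0],[[0,0,0],0],[[0,0,0],0],[[0,0,0],0],[[0,0,0],0],[[0,0,0],0],[[0,0,0],0],[[0,0,0],0],[[0,0,0],0],[[0,0,0],0]]' --hand 1 --newtons 20

```text
time: 6.5
ee_pos: [0.5073, 0.0789, 0.1747]
eef_rot: [0.771, 0.637, 0.0, 0.0]
ft_force: [5.0, 0.6, -1.8]
width: 0.0101
grip_force: 20.0
```

Gripped: 10 mm opening at 20 N. Now I'll turn it clockwise.

Emit:
drive_tool --series '[[[0,0,0],-8],[[0,0,0],-8],[[0,0,0],-8],[[0,0,0],-8],[[0,0,0],-8],[[0,0,0],-8],[[0,0,0],-8],[[0,0,0],-8],[[0,0,0],-8],[[0,0,0],-8]]'

```text
time: 7.75
ee_pos: [0.5077, 0.0784, 0.1748]
eef_rot: [1.0, -0.01, 0.001, 0.0]
ft_force: [5.1, -2.1, -0.5]
width: 0.0105
grip_force: 20.0
```

Emit:
drive_tool --series '[[[0,0,0],0],[[0,0,0],0],[[0,0,2],0],[[-1,0,4],0],[[-2,0,5],0],[[-3,0,5],0],[[-4,0,3],0],[[-3,0,0],0],[[0,0,0],0],[[0,0,0],0]]' --hand 0.5

```text
time: 9.0
ee_pos: [0.3772, 0.0789, 0.3643]
eef_rot: [1.0, -0.007, -0.0, 0.0]
ft_force: [0.1, 0.3, 0.2]
width: 0.0434
grip_force: 0.0
```

```bash
python3 - <<'E'
from h import *
s=r.read_state();print(s['time'],s['ee_pos'],s['ft_force'],s['joint_positions'])
c=snap('side','s3.png')
b=c['color'][:,:,::-1][60:260,130:330]
cv2.imwrite('pics/c4.png',cv2.resize(b,None,fx=3,fy=3,interpolation=cv2.INTER_CUBIC))
E
```

```text
9.0 [0.37715456 0.07890618 0.36432701] [0.06262702 0.26680583 0.19878552] [-0.91294144 -0.3138341   0.44398169  1.75394792  0.13359591  1.67231647
 -2.05850418]
```

View pics/c4.png

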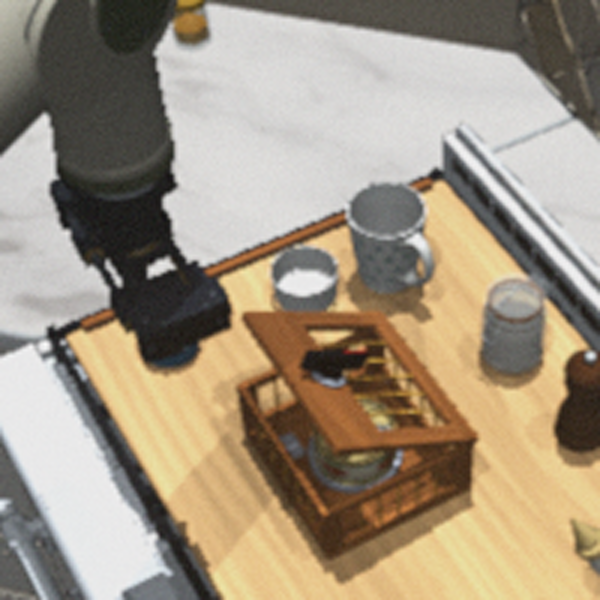

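The lid has popped to about half open and the wing is now front to back. Next I'll work out the lid angle and whether the hood gives enough clearance.

```bash
python3 - <<'E'
from h import *
S=dict(np.load('pics/side0.npz'));T=dict(np.load('pics/top0.npz'))
for t in np.arange(.3,.9,.1):
    x=.642-.178*np.cos(t)-.012*np.sin(t);z=.151+.178*np.sin(t)+.012*np.cos(t)
    print(round(t,1),round(x,3),round(z,3),proj(S,[x,-.019,z]),proj(S,[x,.177,z]))
for z in(.5,.7,.9,1.1):
    x=ray(T,280,176,z)[0]; print('hood',z,x,[proj(S,[x,y,z]).round() for y in(-.2,0,.2,.4)])
E
```

```text
0.3 0.468 0.215 [235.53796129 219.93677298] [204.07938194 173.63216509]
0.4 0.473 0.231 [236.79617086 215.73977198] [204.9911867  169.35960239]
0.5 0.48 0.247 [238.6382334 211.3852939] [206.46607533 164.97892952]
0.6 0.488 0.261 [241.05419579 206.92605705] [208.49770232 160.54362115]
0.7 0.498 0.275 [244.02423564 202.41871164] [211.07057713 156.11010842]
0.8 0.509 0.287 [247.51849532 197.92275985] [214.15986239 151.73668708]
0.9 0.522 0.298 [251.4972559  193.49928815] [217.73146956 147.48227929]
hood 0.5 0.6629913025532974 [array([344., 166.]), array([296., 113.]), array([255.,  69.]), array([220.,  31.])]
hood 0.7 0.6325314949976546 [array([345., 101.]), array([287.,  46.]), array([241.,   1.]), array([202., -36.])]
hood 0.9 0.6020716874420118 [array([345.,   5.]), array([276., -50.]), array([222., -92.]), array([ 179., -126.])]
hood 1.1 0.571611879886369 [array([ 345., -150.]), array([ 258., -194.]), array([ 195., -227.]), array([ 147., -251.])]
```

Emit:
drive_tool --series '[[[0,0,0],10],[[0,0,0],10],[[0,0,0],10],[[0,0,0],10],[[0,0,0],10],[[0,0,0],10],[[0,0,0],10],[[0,0,0],10],[[0,0,0],10],[[0,0,0],10]]' --hand 1

```text
time: 10.3
ee_pos: [0.3774, 0.0789, 0.3642]
eef_rot: [0.646, 0.763, -0.001, 0.0]
ft_force: [0.2, 0.4, 0.6]
width: 0.0005
grip_force: 0.0
```

Emit:
drive_tool --series '[[[0,0,0],10],[[0,0,0],10],[[1,0,-2.5],10],[[1,0,-2.5],10],[[1,0,-2.5],10],[[1,0,-2.5],10],[[1,0,-2.5],10],[[1,0,-2.5],10],[[0,0,0],0],[[0,0,0],0]]'

```text
time: 11.55
ee_pos: [0.4372, 0.0792, 0.2154]
eef_rot: [0.009, 1.0, -0.0, 0.0]
ft_force: [-1.5, 0.1, 0.3]
width: 0.0006
grip_force: 0.0
```

Emit:
drive_tool --series '[[[1.5,0,0],0],[[1.5,0,0],0],[[1.5,0,0.5],0],[[1,0,0.5],0],[[1,0,0.5],0],[[1,0,0.8],0],[[1,0,0.8],0],[[1,0,0.8],0],[[1,0,0.8],0],[[0,0,0],0]]'

```text
time: 12.8
ee_pos: [0.5154, 0.0749, 0.2704]
eef_rot: [0.007, 1.0, 0.002, 0.013]
ft_force: [0.6, 0.4, -0.3]
width: 0.0008
grip_force: 0.0
```

```bash
python3 - <<'E'
from h import *
s=r.read_state();print(s['time'],s['ee_pos'],s['ft_force'],s['joint_positions'],s['joint_vel'])
c=snap('side','s4.png')
b=c['color'][:,:,::-1][60:260,130:330]
cv2.imwrite('pics/c5.png',cv2.resize(b,None,fx=3,fy=3,interpolation=cv2.INTER_CUBIC))
E
```

```text
12.8 [0.51539605 0.07494244 0.27036326] [ 0.60695092  0.39924075 -0.26463746] [-1.92276305 -0.49895024  1.33845873  1.70499029  0.49622386  1.53813491
  0.93669164] [ 0.00034524  0.0006506   0.00261634  0.02940157 -0.00321962 -0.0092745
 -0.00302077]
```

View pics/c5.png

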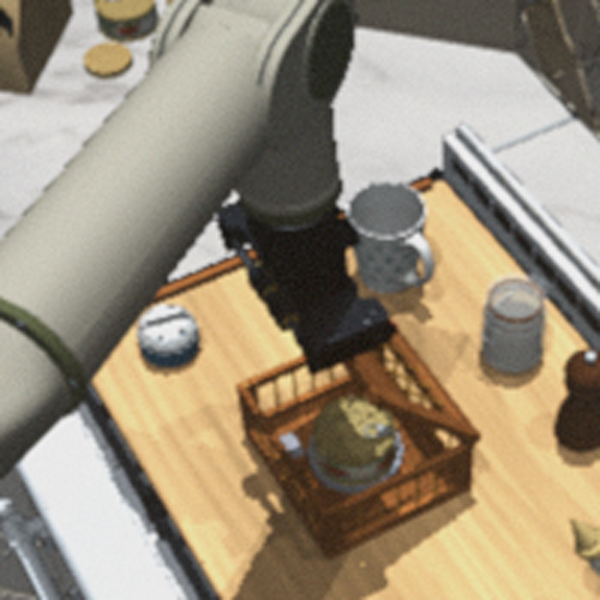

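Joints 2 and 3 have drifted to their limits through the redundant axis. I'll back off and unwind the turn.

Emit:
drive_tool --series '[[[-1,0,1],-8],[[-1,0,1],-10],[[-1,0,1],-10],[[-1,0,1],-10],[[-1,0,1],-10],[[0,0,0],-10],[[0,0,0],-10],[[0,0,0],-10],[[0,0,0],-10],[[0,0,0],-2]]'

```text
time: 14.1
ee_pos: [0.4647, 0.0748, 0.3193]
eef_rot: [0.712, 0.702, -0.008, 0.011]
ft_force: [0.9, -0.3, -0.1]
width: 0.0009
grip_force: 0.0
```

```bash
python3 - <<'E'
from h import *
s=r.read_state();print(s['time'],s['ee_pos'],s['eef_rot'],s['joint_positions'])
E
```

```text
14.1 [0.46470762 0.07477969 0.31927475] [ 0.71227878  0.70176648 -0.00823314  0.01072245] [-1.40291877 -0.20356999  0.99647992  1.69808086  0.19644485  1.56329506
 -0.4338088 ]
```

Emit:
drive_tool --series '[[[0,0,0],-10],[[0,0,0],-10],[[0,0,0],-10],[[0,0,0],-10],[[0,0,0],-10],[[0,0,0],-10],[[0,0,0],-10],[[0,0,0],-10],[[0,0,0],-10],[[0,0,0],0]]'

```text
time: 15.35
ee_pos: [0.4648, 0.0747, 0.3195]
eef_rot: [1.0, -0.005, -0.013, 0.002]
ft_force: [0.1, -0.2, -0.3]
width: 0.0003
grip_force: 0.0
```

```bash
python3 - <<'E'
from h import *
s=r.read_state();print(s['time'],s['ee_pos'],s['eef_rot'],s['joint_positions'])
E
```

```text
15.35 [0.46475979 0.07474693 0.31954944] [ 0.99989873 -0.00534217 -0.01300914  0.00217991] [-1.19392202 -0.11192624  0.88100714  1.6742918   0.08215598  1.56487762
 -1.90016674]
```

Emit:
drive_tool --series '[[[1,0,-1.5],0],[[2,0,-1.5],0],[[2,0,0],0],[[2,0,0],0],[[2,0,0],0],[[1.5,0,0],0],[[1.5,0,0],0],[[1.5,0,0],0],[[1.5,0,0],0],[[1.5,0,0],0]]'

```text
time: 16.6
ee_pos: [0.6383, 0.0744, 0.3068]
eef_rot: [1.0, -0.003, 0.002, -0.0]
ft_force: [1.5, 1.0, 93.9]
width: 0.0006
grip_force: 55.1
```

Emit:
drive_tool --series '[[[1,0,0],0],[[1,0,0],0],[[1,0,0],0],[[0.8,0,0],0],[[0.8,0,0],0],[[0.7,0,0],0],[[0.5,0,0],0],[[0,0,0],0],[[0,0,0],0],[[0,0,0],0]]'

```text
time: 17.85
ee_pos: [0.6936, 0.0735, 0.2994]
eef_rot: [1.0, -0.003, -0.002, 0.003]
ft_force: [13.1, -1.8, 42.9]
width: 0.0004
grip_force: 21.7
```

```bash
python3 - <<'E'
from h import *
s=r.read_state();print(s['time'],s['ee_pos'],s['eef_rot'],s['joint_positions'])
c=snap('side','s5.png');d=snap('top','t5.png')
f=lambda x:cv2.resize(x[:,:,::-1],None,fx=3,fy=3,interpolation=cv2.INTER_CUBIC)
cv2.imwrite('pics/c6.png',np.hstack([f(c['color'][120:260,190:330]),f(d['color'][165:305,190:310])])[:, :800])
E
```

```text
17.85 [0.69356483 0.07352976 0.29941577] [ 0.99998913 -0.00337921 -0.0019981   0.00251546] [-0.69012969  0.60694964  0.91858748  1.10559582 -0.46593916  1.63340061
 -1.47567938]
```

View pics/c6.png

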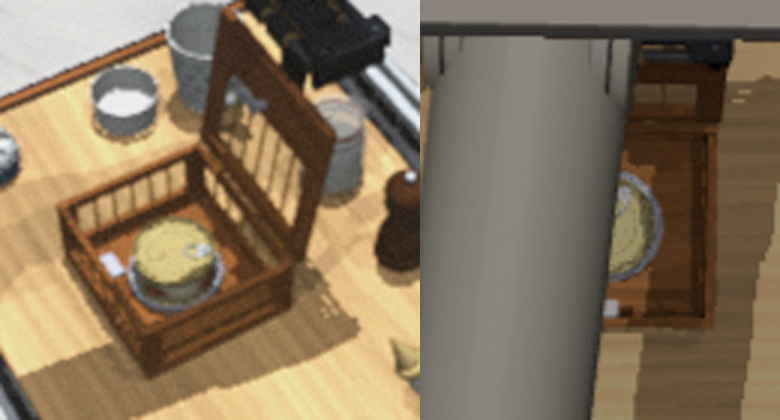

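The finger rode over the lid's top edge and is now behind the lid. I'll lift off, come back to the front and measure the lid.

Emit:
drive_tool --series '[[[0,0,2],0],[[0,0,3],0],[[0,0,3],0],[[0,0,3],0],[[-3,0,2],0],[[-4,0,0],0],[[-4,0,0],0],[[-4,0,0],0],[[-3,0,0],0],[[0,0,0],0]]'

```text
time: 19.2
ee_pos: [0.5067, 0.0755, 0.4203]
eef_rot: [1.0, -0.003, -0.013, 0.0]
ft_force: [0.2, 1.1, -0.6]
width: 0.0004
grip_force: 0.0
```

```bash
python3 - <<'E'
from h import *
s=r.read_state();print(s['time'],s['ee_pos'],s['ft_force'],s['joint_positions'])
S=dict(np.load('pics/side0.npz'))
c=snap('side','s6.png');d=snap('top','t6.png')
f=lambda x:cv2.resize(x[:,:,::-1],None,fx=3,fy=3,interpolation=cv2.INTER_CUBIC)
cv2.imwrite('pics/c7.png',np.hstack([f(c['color'][80:260,170:320]),f(d['color'][165:345,195:305])])[:, :800])
for t in np.arange(1.,2.,.1):
    x=.642-.178*np.cos(t);z=.148+.178*np.sin(t)
    print(round(t,1),round(x,3),round(z,3),proj(S,[x,-.019,z]),proj(S,[x,.177,z]))
E
```

```text
19.2 [0.50666853 0.07550539 0.42027673] [ 0.23586073  1.06558238 -0.58910988] [-1.17155392  0.08446943  1.03395421  1.3628089  -0.07702893  1.76029825
 -1.72785779]
1.0 0.546 0.298 [259.27171726 189.92266184] [225.12423458 144.42520191]
1.1 0.561 0.307 [264.21622115 185.5263217 ] [229.65170443 140.28035609]
1.2 0.578 0.314 [269.43800113 181.37643568] [234.47356614 136.41455924]
1.3 0.594 0.32 [274.86653537 177.52974779] [239.52599679 132.87969371]
1.4 0.612 0.323 [280.42779615 174.03777326] [244.7413742  129.72211578]
1.5 0.629 0.326 [286.04601446 170.94561722] [250.0498262  126.98164016]
1.6 0.647 0.326 [291.64547628 168.29102714] [255.38082972 124.69074928]
1.7 0.665 0.325 [297.15226502 166.10371778] [260.66478637 122.87405754]
1.8 0.682 0.321 [302.4958711  164.40498864] [265.83450537 121.54804394]
1.9 0.7 0.316 [307.61060214 163.20763464] [270.82653372 120.72105016]
```

View pics/c7.png

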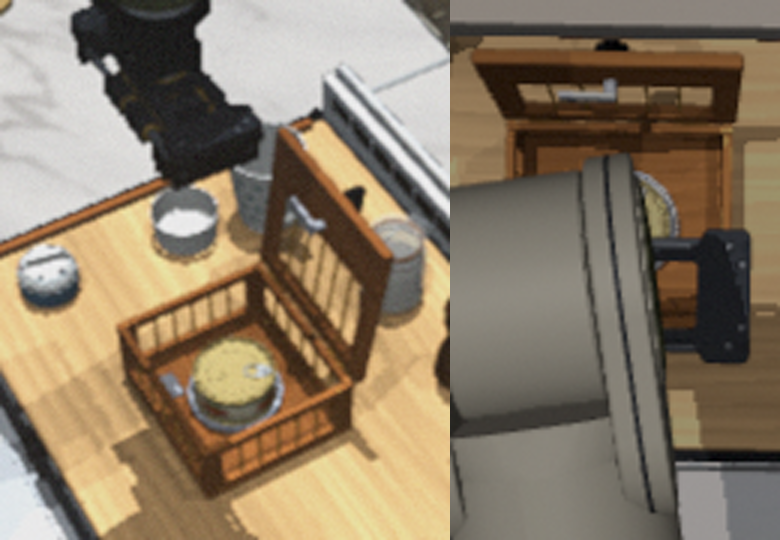

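The side view's lid corners, (300,166) and (264,123), give about 1.75 rad, so the lid is past upright. The tin is in view with its ring toward the back right. I'll move the arm aside and measure the tin numerically.

Emit:
drive_tool --series '[[[-1,4,0],0],[[-1,4,0],0],[[-1,4,0],0],[[-1,4,0],0],[[-1,4,0],0],[[-1,4,0],0],[[0,4,0],0],[[0,0,0],0],[[0,0,0],0],[[0,0,0],0]]'

```text
time: 20.55
ee_pos: [0.4488, 0.3537, 0.4198]
eef_rot: [1.0, -0.008, -0.013, 0.002]
ft_force: [-0.1, -0.3, 0.0]
width: 0.0004
grip_force: 0.0
```

```bash
cat > m.py <<'E'
from h import *
import sys
def measure(tag,zt=.123):
    for n in('top','side'):
        c=snap(n,n[0]+tag+'.png'); im=c['color']
        o=proj(c,[.557,.078,zt]); h=cv2.cvtColor(im,cv2.COLOR_RGB2HSV).astype(int)
        yy,xx=np.mgrid[:420,:560]
        # ground plane map of every pixel at tin top height
        u=np.c_[xx.ravel(),yy.ravel(),np.ones(xx.size)]@np.linalg.inv(c['intrinsics']).T@c['R']
        oc=-c['R'].T@c['t']; P=oc+u*((zt-oc[2])/u[:,2:]); P=P.reshape(420,560,3)
        near=np.hypot(P[...,0]-.557,P[...,1]-.078)<.055
        y=near&(abs(h[...,0]-25)<9)&(h[...,1]>70)&(h[...,2]>80)
        k,l,st,ce=cv2.connectedComponentsWithStats(y.astype(np.uint8)); b=l==1+np.argmax(st[1:,4])
        hull=cv2.convexHull(np.argwhere(b)[:,::-1].astype(np.int32))
        q=np.array([P[p[1],p[0]][:2] for p in hull[:,0]],np.float32)
        (cx,cy),R=cv2.minEnclosingCircle(q)
        ins=np.hypot(P[...,0]-cx,P[...,1]-cy)<.036
        g=ins&(h[...,1]<70)
        v=P[g][:,:2].mean(0)-[cx,cy] if g.any() else np.zeros(2)
        print(n,o.round(),'centre',cx,cy,'R',R,'grey',g.sum(),v,np.degrees(np.arctan2(v[1],v[0])))
        gr=(np.hypot(P[...,0]-.557,P[...,1]-.078)<.1)&(abs(h[...,0]-60)<22)&(h[...,1]>90)&(h[...,2]>30)
        if gr.any(): print('  green',gr.sum(),np.argwhere(gr).mean(0)[::-1])
if __name__=='__main__': measure(sys.argv[1])
E
python3 m.py a; python3 - <<'E'
from h import *
s=r.read_state();print(s['time'],s['ee_pos'],s['joint_positions'])
T=dict(np.load('pics/top0.npz'))
print(ray(T,202.8,182.8,.322),ray(T,256.2,230.3,.123),ray(T,251.2,239,.123))
E
```

```text
top [252. 239.] centre 0.555448591709137 0.07937145233154297 R 0.042599309235811234 grey 55 [ 0.02041861 -0.01193406] -30.304986991904315
side [248. 203.] centre 0.5537523031234741 0.07844646275043488 R 0.04606574401259422 grey 28 [ 0.02210795 -0.01336974] -31.163380421953118
20.65 [0.44839444 0.35399991 0.41997895] [-1.38906712  0.26557754  0.86637208  1.20581521 -0.21636442  1.78084454
 -2.16689428]
[0.67276454 0.17489414 0.322     ] [0.57929178 0.06703491 0.123     ] [0.55686097 0.07941267 0.123     ]
```

The tin is centred at (0.555, 0.079) with its ring at -30.5°. The ring should end near 99°, so the tin must turn about 130° counter-clockwise. The fingertip will run an arc from 150° to 280° at 28 mm radius, opposite the ring.

Emit:
drive_tool --series '[[[1.2,-4,0],0],[[1.2,-4,0],0],[[1.2,-4,0],0],[[1.2,-4,0],0],[[1.2,-4,0],0],[[1.2,-4,0],0],[[1,-2.1,-3],0],[[0,0,-5],0],[[0,0,-5],0],[[0,0,-5],0]]'

```text
time: 21.9
ee_pos: [0.5297, 0.0937, 0.2385]
eef_rot: [1.0, -0.007, -0.013, 0.001]
ft_force: [-0.2, 1.2, -0.1]
width: 0.0006
grip_force: 0.0
```

Emit:
drive_tool --series '[[[0,0,-2],0],[[0,0,-2],0],[[0,0,-1.5],0],[[0,0,-1],0],[[0,0,-0.5],0],[[0,0,0],0],[[0,0,0],0],[[0,0,0],0],[[0,0,0],0],[[0,0,0],0]]'

```text
time: 23.15
ee_pos: [0.5299, 0.0939, 0.1698]
eef_rot: [1.0, -0.007, -0.013, 0.002]
ft_force: [-0.0, 0.2, -0.1]
width: 0.0007
grip_force: 0.0
```

Emit:
drive_tool --series '[[[0,0,-1],0],[[0,0,-1],0],[[0,0,-0.8],0],[[0,0,-0.4],0],[[0,0,-0.1],0],[[0,0,-0.1],0],[[0,0,-0.1],0],[[0,0,-0.1],0],[[0,0,-0.1],0],[[0,0,0],0]]'

```text
time: 24.4
ee_pos: [0.5299, 0.0939, 0.1327]
eef_rot: [1.0, -0.007, -0.013, 0.002]
ft_force: [-0.3, -0.2, -0.4]
width: 0.0003
grip_force: 0.0
```

Emit:
drive_tool --series '[[[0,0,-0.1],0],[[0,0,-0.1],0],[[0,0,-0.1],0],[[0,0,-0.1],0],[[0,0,0],0],[[0,0,0],0],[[0,0,0],0],[[0,0,0],0],[[0,0,0],0],[[0,0,0],0]]'

```text
time: 25.65
ee_pos: [0.5299, 0.0939, 0.1287]
eef_rot: [1.0, -0.007, -0.013, 0.002]
ft_force: [1.0, -0.2, -0.8]
width: 0.001
grip_force: 0.0
```

Emit:
drive_tool --series '[[[0,0,-0.1],0],[[0,0,0],0],[[0,0,-0.1],0],[[0,0,0],0],[[0,0,-0.1],0],[[0,0,0],0],[[0,0,0],0],[[0,0,0],0],[[0,0,0],0],[[0,0,0],0]]'

```text
time: 26.9
ee_pos: [0.5299, 0.0939, 0.1257]
eef_rot: [1.0, -0.007, -0.013, 0.002]
ft_force: [0.1, 0.3, 0.8]
width: 0.0001
grip_force: 0.0
```

Emit:
drive_tool --series '[[[0,0,-0.1],0],[[0,0,0],0],[[0,0,-0.1],0],[[0,0,0],0],[[0,0,-0.1],0],[[0,0,0],0],[[0,0,0],0],[[0,0,0],0],[[0,0,0],0],[[0,0,0],0]]'

```text
time: 28.15
ee_pos: [0.5299, 0.0939, 0.1227]
eef_rot: [1.0, -0.007, -0.013, 0.002]
ft_force: [-0.7, -1.0, 0.1]
width: 0.0005
grip_force: 0.0
```

Emit:
drive_tool --series '[[[0,0,-0.1],0],[[0,0,-0.1],0],[[0,0,-0.1],0],[[0,0,0],0],[[0,0,0],0],[[0,0,0],0],[[0,0,0],0],[[0,0,0],0],[[0,0,0],0],[[0,0,0],0]]'

```text
time: 29.4
ee_pos: [0.5299, 0.0939, 0.1197]
eef_rot: [1.0, -0.007, -0.013, 0.002]
ft_force: [-0.7, 0.2, 0.5]
width: 0.0003
grip_force: 0.0
```

Emit:
drive_tool --series '[[[0,0,-0.1],0],[[0,0,0],0],[[0,0,-0.1],0],[[0,0,0],0],[[0,0,-0.1],0],[[0,0,0],0],[[0,0,0],0],[[0,0,0],0],[[0,0,0],0],[[0,0,0],0]]'

```text
time: 30.65
ee_pos: [0.5299, 0.0939, 0.1167]
eef_rot: [1.0, -0.007, -0.013, 0.002]
ft_force: [0.2, -0.3, -0.1]
width: 0.0004
grip_force: 0.0
```

```bash
python3 - <<'E'
from h import *
S=snap('side','s7.png'); A=dict(np.load('pics/sa.npz'))
d=(np.abs(S['color'].astype(int)-A['color']).sum(2)>60)
for z in(.09,.1,.109,.117,.13,.15): print(z,proj(S,[.5299,.0939,z]).round(1))
print(proj(S,[.555,.079,.123]))
g=S['color'].mean(2).astype(int)
for v in range(176,216,2): print(v,' '.join('%3d%s'%(g[v,u],'*' if d[v,u] else ' ') for u in range(222,262,2)))
E
```

```text
0.09 [237.9 209.4]
0.1 [237.8 207.5]
0.109 [237.6 205.7]
0.117 [237.5 204.2]
0.13 [237.2 201.6]
0.15 [236.9 197.6]
[246.86458631 202.96628295]
176 152* 127*  23*  22*  26*  18*  23*  21*  22*  23*  20*  17*  31* 169* 181   60   40   38   99   68 
178  32*  40*  28*  23*  22*  23*  19*  26*  22*  24*  34*  27*  33* 120* 172   58   40   39  123  151 
180  27*  32*  31*  31*  26*  27*  20*  28*  41*  41*  38*  27*  29*  28* 102*  67   33   37  104  172 
182  29*  26*  29*  31*  24*  24*  27*  40*  36*  30*  26*  21*  29*  29*  39*  48   37   38   71  161 
184  29*  28*  36*  49*  31*  26*  31*  29*  28*  31*  22*  23*  39*  32*  37*  37   38   42   35  109 
186  96*  35*  54*  42*  33*  33*  36*  28*  22*  32*  32*  33*  26*  34   32   36   40   45   45   44 
188 134  103*  44*  35*  32*  32*  31*  29*  35*  30*  36*  24*  25*  33*  39   30*  48*  45   39   38 
190 118  156* 127*  30*  29*  33*  32*  33*  30*  25*  23*  25*  31*  37*  59*  33*  30*  34*  49*  43 
192  99  163  141*  29*  35*  31*  32*  29   35*  30*  32*  31*  84*  53*  35*  30*  33*  35*  42*  51 
194  91  121  103   4
[... 421 characters left out ...]
1*  48*  51*  36*  33*  33*  34*  37*  41*  30*  25*  21*  25*  22*  23*  47*
204  56*  58*  84*  52*  45*  49*  66*  38*  44*  32*  30*  33*  24*  22*  25*  21*  27* 115* 124* 127 
206  54* 104* 117* 109*  57*  64*  86*  76*  49*  25*  24*  19*  21*  19*  33*  96* 150  176  175  138 
208  53*  66* 109* 114*  82*  73*  83*  78*  59*  20*  30*  27*  32*  58* 100* 146* 175  169  140   87 
210  48*  55*  91* 110* 103*  82*  80*  76   87*  26*  25*  47*  87*  83*  85*  97* 159  144   93   51 
212  48*  52   63*  76*  65*  58*  95*  76   68   62*  82*  76*  76*  78*  80*  78*  95   83   55   44 
214  52*  56   56*  59*  47*  46*  90*  73   64   62   59   62*  61*  59*  65*  67   72   69   44   74
```

Emit:
drive_tool --series '[[[0,0,-0.1],0],[[0,0,-0.1],0],[[0,0,-0.1],0],[[0,0,-0.1],0],[[0,0,0],0],[[0,0,0],0],[[0,0,0],0],[[0,0,0],0],[[0,0,0],0],[[0,0,0],0]]'

```text
time: 31.95
ee_pos: [0.5299, 0.0939, 0.1127]
eef_rot: [1.0, -0.007, -0.013, 0.002]
ft_force: [0.6, -0.0, 0.3]
width: 0.0004
grip_force: 0.0
```

Emit:
drive_tool --series '[[[0,0,-0.1],0],[[0,0,-0.1],0],[[0,0,-0.1],0],[[0,0,-0.1],0],[[0,0,0],0],[[0,0,0],0],[[0,0,0],0],[[0,0,0],0],[[0,0,0],0],[[0,0,0],0]]'

```text
time: 33.2
ee_pos: [0.5308, 0.0947, 0.1103]
eef_rot: [1.0, -0.007, -0.012, 0.001]
ft_force: [-3.8, 0.8, 17.8]
width: 0.0003
grip_force: 8.9
```

Contact at 18 N. I'll ease off 1 mm and sweep the first part of the arc.

Emit:
drive_tool --series '[[[0,0,0.1],0],[[-0.14,-0.3,0],0],[[-0.14,-0.3,0],0],[[-0.07,-0.32,0],0],[[-0.06,-0.33,0],0],[[0.01,-0.33,0],0],[[0.01,-0.33,0],0],[[0.08,-0.32,0],0],[[0.08,-0.32,0],0],[[0,0,0],0]]'

```text
time: 34.45
ee_pos: [0.5287, 0.0684, 0.1106]
eef_rot: [1.0, -0.007, -0.012, 0.002]
ft_force: [-0.1, 0.0, 7.8]
width: 0.0006
grip_force: 3.5
```

```bash
python3 m.py b; python3 -c "
from h import *
s=r.read_state();print(s['time'],s['ee_pos'],s['ft_force'])"
```

```text
34.5 [0.52865486 0.0684599  0.11054581] [1.09606654 0.45206202 7.01343518]Traceback (most recent call last):
  File "m.py", line 23, in <module>
    if __name__=='__main__': measure(sys.argv[1])
                             ~~~~~~~^^^^^^^^^^^^^
  File "m.py", line 13, in measure
    k,l,st,ce=cv2.connectedComponentsWithStats(y.astype(np.uint8)); b=l==1+np.argmax(st[1:,4])
                                                                           ~~~~~~~~~^^^^^^^^^^
    return _wrapfunc(a, 'argmax', axis=axis, out=out, **kwds)
    return bound(*args, **kwds)
ValueError: attempt to get argmax of an empty sequence
```

```bash
cat > ring.py <<'E'
from h import *
import sys
def ring(n,tag,zt=.123,C=(.5546,.0789)):
    c=snap(n,n[0]+tag+'.png'); h=cv2.cvtColor(c['color'],cv2.COLOR_RGB2HSV).astype(int)
    yy,xx=np.mgrid[:420,:560]
    u=np.c_[xx.ravel(),yy.ravel(),np.ones(xx.size)]@np.linalg.inv(c['intrinsics']).T@c['R']
    oc=-c['R'].T@c['t']; P=(oc+u*((zt-oc[2])/u[:,2:])).reshape(420,560,3)
    q=P[...,:2]-C; g=(np.hypot(*q.transpose(2,0,1))<.036)&(h[...,1]<70)&(h[...,2]>110)
    v=q[g].mean(0); print(n,g.sum(),v,np.degrees(np.arctan2(v[1],v[0])))
for n in sys.argv[2:]: ring(n,sys.argv[1])
E
python3 ring.py c side
```

```text
side 3 [0.02859296 0.00727266] 14.27065470283216
```

Emit:
drive_tool --series '[[[0.15,-0.29,0],0],[[0.16,-0.29,0],0],[[0.21,-0.26,0],0],[[0.22,-0.25,0],0],[[0.26,-0.2,0],0],[[0.27,-0.19,0],0],[[0.3,-0.13,0],0],[[0.31,-0.13,0],0],[[0.32,-0.06,0],0],[[0,0,0],0]]'

```text
time: 35.8
ee_pos: [0.5506, 0.0514, 0.1105]
eef_rot: [1.0, -0.007, -0.012, 0.001]
ft_force: [-0.7, 2.5, 7.5]
width: 0.0002
grip_force: 3.9
```

```bash
python3 ring.py d side top
```

```text
side 0 [nan nan] nan
top 625 [ 5.34674464e-05 -6.63108321e-05] -51.120232100501916ring.py:9: RuntimeWarning: Mean of empty slice.
  v=q[g].mean(0); print(n,g.sum(),v,np.degrees(np.arctan2(v[1],v[0])))
  ret = um.true_divide(
```

Emit:
drive_tool --series '[[[0.32,-0.03,0],0],[[0.33,0.01,0],0],[[0.33,0.03,0],0],[[0,0,0],0],[[0,0,0.5],0],[[0,0,1.5],0],[[0,0,4],0],[[0,0,6],0],[[0,0,6],0],[[0,0,6],0]]'

```text
time: 37.15
ee_pos: [0.5589, 0.0499, 0.3527]
eef_rot: [1.0, -0.007, -0.012, 0.002]
ft_force: [1.2, 0.2, 0.0]
width: 0.0004
grip_force: 0.0
```

Emit:
drive_tool --series '[[[-1,4.5,2],0],[[-1,4.5,2],0],[[-1,4.5,0],0],[[-1,4.5,0],0],[[-1,4.5,0],0],[[-1,4.5,0],0],[[-1,4,0],0],[[-1,2,0],0],[[0,0,0],0],[[0,0,0],0]]'

```text
time: 38.4
ee_pos: [0.4803, 0.3785, 0.3904]
eef_rot: [1.0, -0.008, -0.012, 0.002]
ft_force: [-0.2, -0.2, 0.0]
width: 0.0004
grip_force: 0.0
```

```bash
python3 m.py e; python3 ring.py f side top
```

```text
top [252. 239.] centre 0.5557480454444885 0.07902338355779648 R 0.04263073205947876 grey 57 [-0.00682598  0.02302825] 106.5107516545935
side [248. 203.] centre 0.5570250749588013 0.07785221189260483 R 0.04490440711379051 grey 34 [-0.00658828  0.02213954] 106.57193389850855
side 33 [-0.00416283  0.02220456] 100.61835564341415
top 54 [-0.00567631  0.02320649] 103.74468348249822
```

The ring is at about 104–106° from both views, so the label is within about 7° of the front. For margin I'll push the lid a little further back, this time from the inside.

Emit:
drive_tool --series '[[[1,-4.4,0],0],[[1,-4.4,0],0],[[1,-4.4,0],0],[[1,-4.4,0],0],[[1,-4.4,0],0],[[1,-4.4,0],0],[[1,-4.4,0],0],[[1,-4,0],0],[[0,0,-3],0],[[0,0,-4],0]]'

```text
time: 39.85
ee_pos: [0.5598, 0.0309, 0.3195]
eef_rot: [1.0, -0.008, -0.012, 0.002]
ft_force: [0.3, 0.9, 0.2]
width: 0.0004
grip_force: 0.0
```

Emit:
drive_tool --series '[[[0,0,-4],0],[[0,0,0],0],[[2,0,0],0],[[2,0,0],0],[[2,0,0],0],[[1.5,0,0],0],[[1,0,0],0],[[0.5,0,0],0],[[0.5,0,0],0],[[0,0,0],0]]'

```text
time: 41.1
ee_pos: [0.6545, 0.0325, 0.2799]
eef_rot: [1.0, -0.007, -0.013, 0.002]
ft_force: [0.4, -1.3, -0.1]
width: 0.0008
grip_force: 0.0
```

Emit:
drive_tool --series '[[[0.4,0,0],0],[[0.4,0,0],0],[[0.4,0,0],0],[[0.4,0,0],0],[[0.3,0,0],0],[[0,0,0],0],[[0,0,0],0],[[0,0,0],0],[[0,0,0],0],[[0,0,0],0]]'

```text
time: 42.35
ee_pos: [0.6734, 0.0325, 0.2798]
eef_rot: [1.0, -0.007, -0.013, 0.002]
ft_force: [-0.5, -0.5, -0.5]
width: 0.0008
grip_force: 0.0
```

Emit:
drive_tool --series '[[[-1,0,0],0],[[-3,0,0],0],[[-4,0,0],0],[[-4,0,2],0],[[-2,0,5],0],[[-1,2,5],0],[[0,4,0],0],[[0,5,0],0],[[0,5,0],0],[[0,5,0],0]]'

```text
time: 43.6
ee_pos: [0.5228, 0.2438, 0.3998]
eef_rot: [1.0, -0.007, -0.013, 0.002]
ft_force: [-0.1, -0.6, 0.6]
width: 0.0004
grip_force: 0.0
```

Emit:
drive_tool --series '[[[0,5,0],0],[[0,5,0],0],[[0,2,0],0],[[0,0,0],0],[[0,0,0],0],[[0,0,0],0],[[0,0,0],0],[[0,0,0],0],[[0,0,0],0],[[0,0,0],0]]'

```text
time: 44.85
ee_pos: [0.5234, 0.3625, 0.3997]
eef_rot: [1.0, -0.007, -0.013, 0.002]
ft_force: [-0.4, 0.3, 0.1]
width: 0.0004
grip_force: 0.0
```

```bash
python3 m.py g; python3 ring.py h side top; python3 - <<'E'
from h import *
A=dict(np.load('pics/sa.npz'))['color'];B=dict(np.load('pics/sg.npz'))['color']
def lid(im): # right edge corner region: rightmost brown pixel on rows
    h=cv2.cvtColor(im,cv2.COLOR_RGB2HSV).astype(int)
    out=[]
    for v in range(160,190,4):
        m=np.nonzero((h[v,270:330,0]<14)&(h[v,270:330,1]>120))[0]; out.append(270+m.max() if len(m) else None)
    return out
print(lid(A),lid(B))
E
```

```text
top [252. 239.] centre 0.5554795265197754 0.07929161936044693 R 0.04257588088512421 grey 56 [-0.00637369  0.02270531] 105.68015776775563
side [248. 203.] centre 0.5574446320533752 0.07847701758146286 R 0.04521772637963295 grey 30 [-0.00714173  0.02253912] 107.58129857874034
side 33 [-0.00423268  0.02169383] 101.04027381339588
top 55 [-0.005631    0.02321947] 103.63173725622069
[np.int64(296), np.int64(300), np.int64(299), np.int64(297), np.int64(297), np.int64(329), np.int64(329), np.int64(328)] [np.int64(305), np.int64(307), np.int64(306), np.int64(304), np.int64(301), np.int64(329), np.int64(329), np.int64(327)]
```

The lid edge moved further back, to about 1.88 rad. The tin is unchanged, with the ring at about 105°. Handing in.

```bash
python3 -c "
from bench import r
print(r.close_job())"
```

```text
the job is handed in; nothing more can be done
None
```

The job is handed in, with no verdict shown: the knob is turned, the lid stands open at about 1.88 rad, the label faces the front to within about 7° (judged from the ring pull, since I never saw the green panel itself), and the arm is clear; one slip over the lid's edge put up to 94 N on the wrist (limit 120 N).

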